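# Clear the bench after an analyser run

### The arm

A 6-joint arm with a two-finger parallel gripper is mounted at the origin on the work surface. World frame = base frame: x ahead of the robot, y to its left, z up, the work surface at z = 0. Lengths are in m, angles in degrees, forces in N, time in s.
With the tool pointing down it reaches from about 0.3 to 0.825 m from the base axis. Payload 5.4 kg.
Tool frame: the origin (TCP) lies midway between the tips of the shut fingers; the grasp point (between the pads) lies bot.grip_depth behind it (bot.grip_depth is the distance from the TCP to the grasp point, in m); z points along the fingers, y is the line along which they close (so a half turn about z gives the same grasp; the last joint's range is limited). The gripper opens to 92 mm and grips with 3 to 60 N. Pads are 20 mm wide; open, the fingers measure 128 mm over their backs; the gripper's body (75 mm by 189 mm) begins 69 mm behind the grasp point.
Start: joints at [62.561, 9.076, 91.501, -0, 79.423, -12.038], TCP at [0.153, 0.554, 0.215] pointing down, gripper open.
Joint ranges: [-166.64, 166.64], [-54.1, 131.32], [10.49, 154.53], [-73.88, 253.88], [9.74, 151.15], [-171.62, 171.62]. Speed limits (degrees/s): [147.25, 147.25, 180, 180, 180, 180].

### API

Orientations are given as a 3x3 rotation matrix whose columns are the frame's x, y, z axes.
In Python, from bench import bot, cams, order, finder gives the robot as it stands. The module is installed in compiled form; this text tells all that it offers.
- The arm moves only by the tool arm_command, never from a script. Its argument "steps" is text: rows parted by semicolons, each of 7 numbers parted by spaces: the turn, a rotation vector about the tool's x, y, z in degrees, then the shift along the tool's x, y, z in mm, then the finger opening in mm, from 0 to 91.9. In form: rx ry rz dx dy dz claw; .... A call has exactly 8 rows; each row is the pose to reach, as a shift and turn from the pose commanded when the call began, along the tool's axes at that moment; what a row does not reach only later rows make up. A row lasts 1/12 s, in which the tool goes at most 41.7 mm and 7.16 degrees, less where a joint would pass 70% of its speed; a pose out of reach is approached as far as the arm can. A call with a gripper value outside its range is refused whole. The fingers move at their own pace and stop on an object; "force" is the grip in N (left out, the last holds). Time passes only in rows, so rows that repeat a pose let the fingers close, or fill a call up. It gives the time, the measured TCP pose, the force, the opening and the grip force at its end, in the units of the state.
- bot.state(): the state, without advancing time (a new reading comes with each control period).
- cams.snapshot(name): name is "scene" or "side" or "wrist"; returns the picture (400x640x3 uint8, red, green, blue); there is no depth.
- cams.camera_info(name): a dict with "vertical_fov" (degrees; the focal length in pixels is half the picture's height over the tangent of half this angle, whatever the lens; pixels are square), "cx", "cy" (the principal point, pixels), "rvec" (rotation vector, rad) and "tvec" (3), from world to camera coordinates, as OpenCV has them. Camera axes: x right, y down, z forward; pixel columns grow to the right and rows downward; lengths in m; the calibration is good to about 2 mm. A picture is of the moment at which its call begins: read the wrist's pose just before it. camera_info takes no time and is no camera call; for the wrist camera it gives the pose at the moment of the call.
- order.job_done(): hands the job in; it is judged then, once.
Trained networks look in the newest picture that a camera, given by its name, has taken for a name from the list of things; names that differ only in an ending like _2 or _b are one class to them, and where a whole thing is asked for, a point or a joint stands for the part that bears it (a point fixed in the world has none). Each returns a list of dicts, best first, with "conf" (0 to 1); they miss things now and then, are a little off and sometimes report something else, mostly with a low value. They report only what shows in the picture. A call takes as long as a camera call. They do not tell look-alikes from the thing itself.
- finder.recognise(camera, name): "rect" ([left, top, right, bottom] in pixels, round what is visible of it).
The state is a dict: "time": time; "joint_pos": joint angles; "qd": joint speeds; "tau": joint torques, N m; "position": TCP position; "ee_rot": TCP orientation; "wrist_force": force on the tool from outside, world axes, zero at the start; "moment": the same for the moment, N m; "width": finger opening in m; "grip_force": force on a finger pad.
Only numpy, scipy, OpenCV 4.12 (cv2) and the standard library are available. Lean on these libraries where they do the work, as an engineer would, in place of code of your own. Each camera call takes 0.05 s, during which the arm holds its last target. There are 200 camera calls.

### The job

Put everything from the finished run back where its kind belongs: lay each of the two black cartridges flat, rib up, in its own lane of the low two-lane tray, stand each of the two slim sample vials upright in its own bay of the two-bay holder, and stand the wide amber jar upright inside the round drip dish. Keep the vials and the jar upright all the way and set them down gently, never letting them drop. Leave the tube rack and the tall bottle where they are.

Things in the scene. Friction and masses are not known exactly. Their poses are not given: they have to be found in the camera images.
- vial_a: glass sample vial with white screw cap, a plain upright cylinder 27 mm in diameter and 66 mm tall (cap is the top 16 mm), about 45 g, starts standing on the bench. Origin: centre of its underside, z up along the vial. Same kind as vial_b.
- vial_b: glass sample vial with white screw cap, a plain upright cylinder 27 mm in diameter and 66 mm tall (cap is the top 16 mm), about 45 g, starts standing on the bench. Origin: centre of its underside, z up along the vial. Same kind as vial_a.
- cartridge_a: black plastic measuring cartridge lying flat: a slab 75 (x) x 25 (y) x 14 (z) mm with a grip rib on top, centred, 44 mm long (x), 12 mm wide (y) and reaching from z = 14 to z = 38 mm; about 50 g. Origin: centre of its underside, x along its length, z up; either end may point either way. A small clear window lies at its +x end. Same kind as cartridge_b.
- cartridge_b: black plastic measuring cartridge lying flat: a slab 75 (x) x 25 (y) x 14 (z) mm with a grip rib on top, centred, 44 mm long (x), 12 mm wide (y) and reaching from z = 14 to z = 38 mm; about 50 g. Origin: centre of its underside, x along its length, z up; either end may point either way. A small clear window lies at its +x end. Same kind as cartridge_a.
- jar: wide amber glass jar with black cap, a plain upright cylinder 50 mm in diameter and 64 mm tall (cap is the top 18 mm), about 140 g. Origin: centre of its underside, z up.
- vial_holder: dark steel holder fixed to the bench, an open box 56 (x) x 107 (y) x 26 (z) mm outside, walls 5 mm, parted by one cross wall into two square bays with about 46 mm clear inside, centred at y = -25.5 mm and y = +25.5 mm (x = 0). Walls and cross wall are 26 mm high; the bays' floor is 5 mm above the origin. Origin: centre of its underside, y along the row of bays, z up. Either vial may take either bay.
- cartridge_tray: white plastic tray fixed to the bench, 105 x 105 x 14 (z) mm outside, walls 5 mm, parted by one wall into two lanes that run along its x: each about 95 mm long (x) and 45 mm wide (y) inside, centred at y = -25 mm and y = +25 mm (x = 0). Walls are 14 mm high; the lanes' floor is 5 mm above the origin. Origin: centre of its underside, z up. Either cartridge may take either lane, either way round.
- drip_dish: round white ceramic dish fixed to the bench, 86 mm outside diameter, inside about 78 mm, rim 12 mm high, floor 5 mm above the origin. Origin: centre of its underside, z up.
- tube_rack: bystander: blue plastic rack with small tubes, 80 (x) x 130 (y) mm, 68 mm tall, loose, 0.6 kg. Origin: centre of its underside.
- reagent_bottle: bystander: tall amber bottle with paper label and white cap, 66 mm in diameter, 150 mm tall, loose, 0.5 kg. Origin: centre of its underside.
There are look-alikes about, which are no part of the job. What is shaped like the vial_holder but blue is not meant. Leave any red look-alike of the cartridge_b alone.

How it is judged (in metres and radians):
At the end, for the whole second after the job is handed in: Vials upright (0.1 rad) on the holder floor, each within 12 mm of a bay centre in x and y; cartridges flat, rib up, on the tray floor, each within 13 mm of a lane centre; jar upright on the dish floor within 16 mm of its centre; all at rest; rack and bottle within 20 mm of their start (x of vial_a in the frame of vial_holder between -0.012 and 0.012 m and z of vial_a in the frame of vial_holder between 0.002 and 0.009 m and angle between each of vial_a, vial_b, cartridge_a, cartridge_b, jar's own z axis and vertical below 0.1 rad and linear speed of each of vial_a, vial_b, cartridge_a, cartridge_b, jar below 0.02 m/s and angular speed of each of vial_a, vial_b, cartridge_a, cartridge_b, jar below 0.3 rad/s and (y of vial_a in the frame of vial_holder between -0.0375 and -0.0135 m or y of vial_a in the frame of vial_holder between 0.0135 and 0.0375 m) and x of vial_b in the frame of vial_holder between -0.012 and 0.012 m and z of vial_b in the frame of vial_holder between 0.002 and 0.009 m and (y of vial_b in the frame of vial_holder between -0.0375 and -0.0135 m or y of vial_b in the frame of vial_holder between 0.0135 and 0.0375 m) and x of cartridge_a in the frame of cartridge_tray between -0.013 and 0.013 m and z of cartridge_a in the frame of cartridge_tray between 0.002 and 0.009 m and (y of cartridge_a in the frame of cartridge_tray between -0.038 and -0.012 m or y of cartridge_a in the frame of cartridge_tray between 0.012 and 0.038 m) and x of cartridge_b in the frame of cartridge_tray between -0.013 and 0.013 m and z of cartridge_b in the frame of cartridge_tray between 0.002 and 0.009 m and (y of cartridge_b in the frame of cartridge_tray between -0.038 and -0.012 m or y of cartridge_b in the frame of cartridge_tray between 0.012 and 0.038 m) and horizontal distance between jar and drip_dish below 0.016 m and z of jar in the frame of drip_dish between 0.002 and 0.01 m and distance of each of tube_rack, reagent_bottle from where it was at the start of the episode below 0.02 m); the robot touches nothing.
It fails at once if a bystander (tube rack or tall bottle) is moved by more than 20 mm (distance of any of tube_rack, reagent_bottle from where it was at the start of the episode above 0.02 m).
It fails at once if a vial or the jar is tipped by more than about 35 degrees (angle between any of vial_a, vial_b, jar's own z axis and vertical above 0.6 rad).
It fails at once if a vial or the jar is dropped (falls freely by more than about 2 cm) ((contact force between vial_a and anything else below 0.02 N and linear speed of vial_a above 0.6 m/s) or (contact force between vial_b and anything else below 0.02 N and linear speed of vial_b above 0.6 m/s) or (contact force between jar and anything else below 0.02 N and linear speed of jar above 0.6 m/s)).
It also fails if it takes over 136 s, if anything falls off the work surface, if the arm or the gripper's body presses on something with over 40 N, if the wrist force passes 120 N, or if a joint passes its speed limit or range.

## Working session

There is one attempt and no reset: what is moved stays moved. The work goes in short steps, Python scripts to look and compute and a tool call to move; the robot and the scene stay as the last step left them, time stands still between calls to the robot, and variables do not carry over. Pictures are saved under pics/ and viewed, at most 14 in all, crops included, and the job is handed in when it is done.

Besides the shell and the picture viewer there is one more tool, called after "Call:" by a JSON object that holds its "fn" and its "kwargs". arm_command: Moves the arm, as the interface text tells. Its arguments: {"type":"object","properties":{"steps":{"type":"string"},"force":{"type":"number"}},"required":["steps"]}

```bash
mkdir -p pics; cat > h.py <<'E'
import numpy as np, cv2
from bench import bot, cams, order, finder
def cam(n):
    i=cams.camera_info(n); R=cv2.Rodrigues(np.array(i['rvec'],float))[0]; t=np.array(i['tvec'],float).ravel()
    f=200/np.tan(np.radians(i['vertical_fov'])/2); return R,t,f,i['cx'],i['cy']
def p2w(c,u,v,z):
    R,t,f,cx,cy=c; d=R.T@np.array([(u-cx)/f,(v-cy)/f,1]); o=-R.T@t
    return o+d*(z-o[2])/d[2]
def w2p(c,p):
    R,t,f,cx,cy=c; q=R@np.array(p)+t; return np.array([cx+f*q[0]/q[2],cy+f*q[1]/q[2]])
def save(n,fn,k=1):
    im=cams.snapshot(n); cv2.imwrite('pics/'+fn,im[:,:,::-1]); return im
E
python3 - <<'E'
from h import *
np.set_printoptions(precision=3,suppress=True)
a=save('scene','s0.png');b=save('side','d0.png')
s=bot.state();print(s['position'],s['ee_rot'],s['time'],bot.grip_depth,s['width'])
for n in('scene','side'):
    c=cam(n);print(n,-c[0].T@c[1],c[2:])
    for k in('vial_a','cartridge_a','jar','vial_holder','cartridge_tray','drip_dish','tube_rack','reagent_bottle'):
        print(k,[(np.round(r['rect']).astype(int).tolist(),round(r['conf'],2)) for r in finder.recognise(n,k)[:4]])
E
```

```text
[0.152 0.554 0.214] [[-0.964  0.266 -0.001]
 [ 0.266  0.964 -0.002]
 [ 0.    -0.002 -1.   ]] 0.1 0.0187 0.09237568904108588
scene [ 1.362 -0.361  0.612] (np.float64(420.51835116071334), 321.8606726515489, 196.5151427254257)
vial_a [([334, 155, 344, 180], 0.64), ([184, 182, 197, 209], 0.56), ([284, 169, 312, 191], 0.28)]
cartridge_a [([367, 151, 387, 169], 0.69), ([286, 171, 311, 189], 0.56), ([402, 147, 419, 165], 0.53)]
jar [([230, 173, 248, 203], 0.63)]
vial_holder [([356, 185, 403, 211], 0.8), ([382, 216, 434, 246], 0.79), ([447, 193, 494, 220], 0.79)]
cartridge_tray [([280, 200, 342, 240], 0.61)]
drip_dish [([225, 225, 261, 257], 0.85)]
tube_rack [([284, 170, 311, 192], 0.63)]
reagent_bottle [([434, 132, 462, 190], 0.8)]
side [ 0.138 -0.599  0.912] (np.float64(456.4153886624975), 329.4742226953571, 203.29962029063793)
vial_a [([248, 189, 264, 211], 0.51), ([309, 260, 336, 296], 0.19)]
cartridge_a [([269, 225, 295, 249], 0.81), ([195, 142, 222, 165], 0.58), ([219, 165, 244, 187], 0.56)]
jar [([311, 260, 337, 297], 0.79)]
vial_holder [([282, 151, 315, 190], 0.91), ([276, 102, 312, 132], 0.6), ([326, 136, 354, 166], 0.55)]
cartridge_tray [([318, 191, 374, 237], 0.77)]
drip_dish [([374, 242, 409, 272], 0.91)]
tube_rack [([435, 282, 506, 359], 0.56)]
reagent_bottle [([239, 92, 265, 143], 0.75)]
```

```bash
cd pics; python3 -c "
import cv2
a=cv2.imread('s0.png')[120:270,165:515];b=cv2.imread('d0.png')[80:370,180:520]
cv2.imwrite('s0c.png',cv2.resize(a,None,fx=2.28,fy=2.28,interpolation=2));cv2.imwrite('d0c.png',cv2.resize(b,None,fx=2,fy=2,interpolation=2))"
```

```text
(no output)
```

View pics/s0c.png

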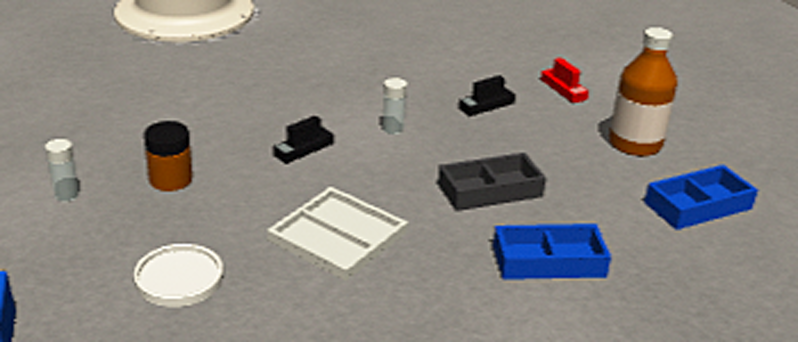

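View pics/d0c.png

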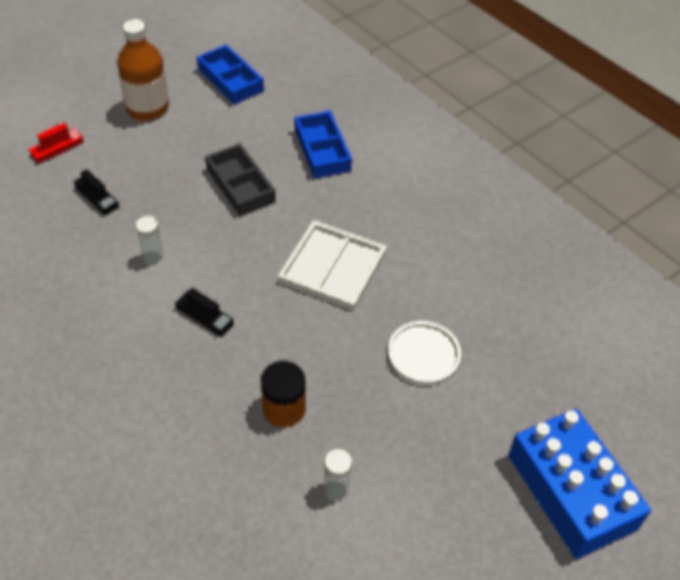

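The scene crop shows two vials at (60,170) and (395,105), the jar at (167,155), black cartridges at (303,140) and (488,97), and a red look-alike at (565,80). The dark holder is at (492,180), with blue look-alikes at (700,195) and (552,250). The tray is at (338,228), the dish at (179,272). I take the two black cartridges and the dark steel holder, since red and blue are excluded; both crops confirm the colours.

```bash
cat > m.py <<'E'
from h import *
np.set_printoptions(precision=3,suppress=True)
S=cam('scene');D=cam('side')
s=lambda p:(p[0]/2.28+165,p[1]/2.28+120); d=lambda p:(p[0]/2+180,p[1]/2+80)
T={'vialR':((60,146),(338,462),.066),'vialL':((395,84),(147,224),.066),'jar':((167,130),(284,376),.064),
'dish':((179,271),(424,351),.012),'holder':((491,178),(240,179),.026),
't1':((332,188),(316,222),.014),'t2':((407,222),(386,245),.014),'t3':((347,269),(352,308),.014),'t4':((268,231),(278,278),.014),
'h1':((438,166),(206,153),.026),'h2':((525,154),(241,146),.026),'h3':((545,179),(274,189),.026),'h4':((455,193),(238,197),.026),
'c1 end win':((283,152),(221,324),.014),'c1 rib+':((290,127),(217,305),.038),'c1 rib-':((320,118),(188,291),.038),
'c2 win':((468,104),(109,204),.014),'c2 rib+':((476,84),(105,190),.038),'c2 rib-':((502,77),(82,174),.038),
'bottle':((657,33),(134,27),.15)}
for k,(a,b,z) in T.items():
    print(k,p2w(S,*s(a),z)[:2],p2w(D,*d(b),z)[:2])
E
python3 m.py
```

```text
vialR [ 0.439 -0.263] [ 0.433 -0.269]
vialL [0.452 0.135] [0.448 0.132]
jar [ 0.448 -0.148] [ 0.451 -0.152]
dish [ 0.629 -0.192] [ 0.623 -0.197]
holder [0.626 0.168] [0.607 0.16 ]
t1 [0.558 0.005] [0.647 0.042]
t2 [0.648 0.051] [ 0.694 -0.045]
t3 [ 0.694 -0.04 ] [ 0.594 -0.097]
t4 [ 0.604 -0.089] [ 0.55  -0.004]
h1 [0.581 0.126] [0.598 0.232]
h2 [0.598 0.232] [0.646 0.213]
h3 [0.651 0.223] [0.632 0.116]
h4 [0.635 0.116] [0.585 0.134]
c1 end win [ 0.466 -0.018] [ 0.453 -0.019]
c1 rib+ [ 0.453 -0.003] [ 0.457 -0.009]
c1 rib- [0.448 0.038] [0.441 0.03 ]
c2 win [0.45  0.244] [0.445 0.239]
c2 rib+ [0.445 0.257] [0.445 0.243]
c2 rib- [0.442 0.299] [0.435 0.289]
bottle [0.597 0.397] [0.595 0.39 ]
```

Call:
{"fn": "arm_command", "kwargs": {"steps": "0 0 0 -250 -195 -115 91;0 0 0 -250 -195 -115 91;0 0 0 -250 -195 -115 91;0 0 0 -250 -195 -115 91;0 0 0 -250 -195 -115 91;0 0 0 -250 -195 -115 91;0 0 0 -250 -195 -115 91;0 0 0 -250 -195 -115 91", "force": 15}}

```text
time: 1.57
position: [0.3404, 0.3013, 0.3292]
ee_rot: [[-0.964, 0.265, 0.001], [0.265, 0.964, 0.0], [-0.001, 0.001, -1.0]]
wrist_force: [0.3, 1.1, 0.7]
width: 0.0908
grip_force: 0.0
```

Call:
{"fn": "arm_command", "kwargs": {"steps": "0 0 57 -126 -101 -65 91;0 0 57 -126 -101 -65 91;0 0 57 -126 -101 -65 91;0 0 57 -126 -101 -65 91;0 0 57 -126 -101 -65 91;0 0 57 -126 -101 -65 91;0 0 57 -126 -101 -65 91;0 0 57 -126 -101 -65 91"}}

```text
time: 2.23
position: [0.4347, 0.1716, 0.3934]
ee_rot: [[-0.295, 0.955, 0.0], [0.955, 0.295, 0.0], [0.0, 0.0, -1.0]]
wrist_force: [-0.2, -0.2, 0.8]
width: 0.0911
grip_force: 0.0
```

```bash
cat >> h.py <<'E'
def go(x,y,z,yaw=None,P=None,Ra=None):
    "shift (mm) and rz (deg) from P,Ra (default: present pose) to x,y,z with tool y at yaw, mod 180; tool down"
    s=bot.state(); P=np.array(s['position']) if P is None else P; Rm=np.array(s['ee_rot']) if Ra is None else Ra
    d=Rm.T@(np.array([x,y,z])-P)*1000
    cur=np.degrees(np.arctan2(Rm[1,1],Rm[0,1])); rz=0 if yaw is None else (cur-yaw+90)%180-90
    tilt=np.degrees(np.cross(Rm[:,2],[0,0,-1]))@Rm
    return np.round(d,1),'rz %.1f'%rz,'yaw %.1f'%cur,'tiltfix',np.round(tilt,2)
E
python3 - <<'E'
from h import *
im=save('wrist','w1.png');c=cam('wrist');s=bot.state();print(s['position'],s['ee_rot'],s['joint_pos'],c,s['time'],s['width'])
np.savez('w1.npz',R=c[0],t=c[1],k=c[2:])
E
```

```text
[0.43456951 0.17179145 0.39336376] [[-2.90908407e-01  9.56750880e-01  2.30796640e-04]
 [ 9.56750907e-01  2.90908405e-01  3.96718872e-05]
 [-2.91845695e-05  2.32355780e-04 -9.99999973e-01]] [ 6.70160631e+00 -1.02078357e+01  9.07921330e+01  7.24044118e-04
  9.94023041e+01 -1.02106243e+01] (array([[ 9.56992496e-01,  2.90112203e-01,  5.21545372e-04],
       [ 2.79938889e-01, -9.23902730e-01,  2.60840880e-01],
       [ 7.61549795e-02, -2.49476764e-01, -9.65381667e-01]]), array([-0.46612699, -0.03873476,  0.57283907]), np.float64(315.63289872664694), 317.57478138722405, 193.92464896504924) 2.2833 0.09078554394885267
```

View pics/w1.png

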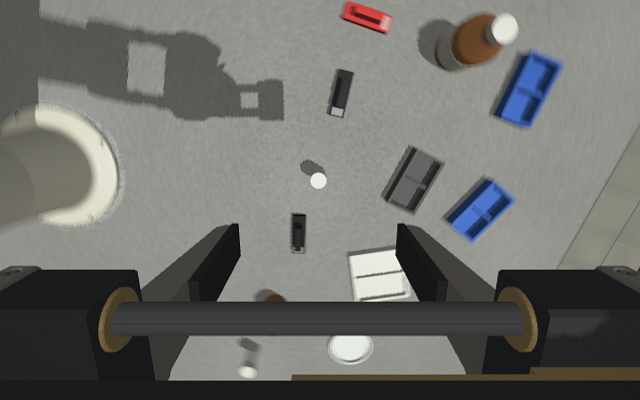

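The wrist picture shows cartridge L at (341,93), the left vial's cap at (318,181), cartridge R at (298,233), and the dark holder at (413,180). The tray is at (378,275), the dish at (350,347), and the red and blue look-alikes lie apart from these.

```bash
python3 - <<'E'
from h import *
np.set_printoptions(precision=3,suppress=True)
c=cam('wrist');im=cv2.imread('pics/w1.png')
for n,u,v,z in[('c2 win end',336,116,.014),('c2 far end',346,70,.014),('vialL',318,181,.066),('c1 ribtop',298,231,.038),('c1 win end',298,252,.0),('h',414,145,.026),('h',444,161,.026),('h',412,212,.026),('h',382,194,.026),('t',348,254,.014),('t',400,246,.014),('t',411,294,.014),('dish',350,346,.012),('vialR',248,371,.066),('bottle',505,28,.15)]:
    print(n,p2w(c,u,v,z)[:2])
for z in(.38,):
  pass
g=im[50:260,280:440];cv2.imwrite('pics/w1c.png',cv2.resize(g,None,fx=2.8,fy=2.8,interpolation=2))
E
```

```text
c2 win end [0.447 0.24 ]
c2 far end [0.44  0.314]
vialL [0.447 0.135]
c1 ribtop [0.441 0.031]
c1 win end [ 0.455 -0.026]
h [0.587 0.233]
h [0.646 0.222]
h [0.627 0.12 ]
h [0.564 0.136]
t [0.546 0.004]
t [0.635 0.048]
t [ 0.692 -0.042]
dish [ 0.616 -0.194]
vialR [ 0.427 -0.263]
bottle [0.6   0.396]
```

View pics/w1c.png

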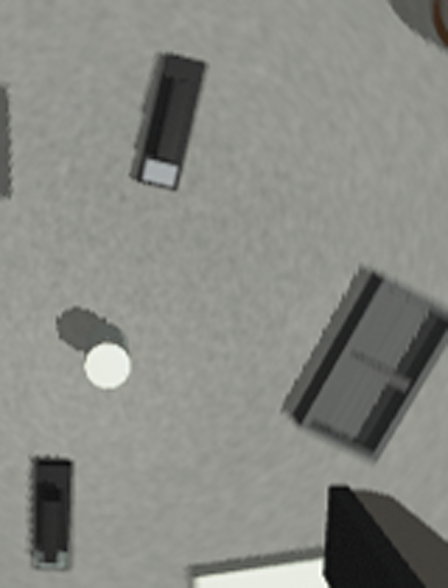

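Call:
{"fn": "arm_command", "kwargs": {"steps": "0 0 5 48 19 40 60;0 0 10 97 38 80 60;0 0 10 97 38 120 60;0 0 10 97 38 160 60;0 0 10 97 38 200 60;0 0 10 97 38 240 60;0 0 10 97 38 270 60;0 0 10 97 38 273 60"}}

```text
time: 2.95
position: [0.4378, 0.2752, 0.1148]
ee_rot: [[-0.136, 0.991, -0.007], [0.991, 0.136, -0.003], [-0.002, -0.008, -1.0]]
wrist_force: [-0.9, -0.7, -0.4]
width: 0.0601
grip_force: 0.0
```

```bash
python3 - <<'E'
from h import *
im=save('wrist','w2.png');print(go(.443,.276,.0165,7)); c=cam('wrist')
print(w2p(c,[.443,.276,.038]),w2p(c,[.443,.276,.014]))
E
```

```text
(array([ 0.8,  8.3, 95.6]), 'rz 0.8', 'yaw 7.8', 'tiltfix', array([-0.71,  0.14, -0.  ]))
[327.26284984 202.2978758 ] [326.78354822 194.42711562]
```

View pics/w2.png

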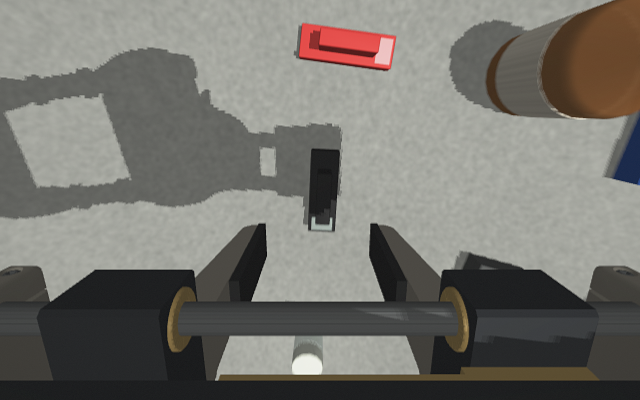

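The wrist picture shows the black cartridge between the fingers at (323,190), close to the predicted (327,194), and the red one apart at (348,47).

Call:
{"fn": "arm_command", "kwargs": {"steps": "0 0 0 2 0 20 60;0 0 0 2 0 40 60;0 0 0 2 0 60 60;0 0 0 2 0 78 60;0 0 0 2 0 90 60;0 0 0 2 0 96 60;0 0 0 2 0 96 60;0 0 0 2 0 96 60"}}

```text
time: 3.67
position: [0.4418, 0.2783, 0.0252]
ee_rot: [[-0.133, 0.991, 0.001], [0.991, 0.133, 0.0], [0.0, 0.001, -1.0]]
wrist_force: [0.2, -0.2, 0.6]
width: 0.0599
grip_force: 0.0
```

```bash
python3 - <<'E'
from h import *
s=bot.state();print(s['position'],go(.443,.276,.0165,7),s['wrist_force'])
E
```

```text
[0.44176172 0.27825927 0.02517746] (array([-2.4,  0.9,  8.7]), 'rz 0.6', 'yaw 7.6', 'tiltfix', array([ 0.07, -0.01, -0.  ])) [ 0.2237717  -0.22547203  0.57800299]
```

Call:
{"fn": "arm_command", "kwargs": {"steps": "0 0 0 0 0 4 60;0 0 0 0 0 8 60;0 0 0 0 0 8 60;0 0 0 0 0 8 8;0 0 0 0 0 8 8;0 0 0 0 0 8 8;0 0 0 0 0 8 8;0 0 0 0 0 8 8", "force": 20}}

```text
time: 4.33
position: [0.4411, 0.278, 0.0164]
ee_rot: [[-0.132, 0.991, 0.0], [0.991, 0.132, 0.0], [0.0, 0.0, -1.0]]
wrist_force: [-0.4, -0.4, -0.5]
width: 0.0285
grip_force: 0.0
```

Call:
{"fn": "arm_command", "kwargs": {"steps": "0 0 0 0 0 0 8;0 0 0 0 0 -5 8;0 0 0 0 0 -20 8;0 0 0 0 0 -45 8;0 0 0 0 0 -70 8;0 0 0 0 0 -90 8;0 0 0 0 0 -100 8;0 0 0 0 0 -100 8"}}

```text
time: 5.0
position: [0.4429, 0.2787, 0.1191]
ee_rot: [[-0.132, 0.991, 0.005], [0.991, 0.132, 0.002], [0.001, 0.005, -1.0]]
wrist_force: [0.3, 0.3, -0.6]
width: 0.0118
grip_force: 20.0
```

```bash
python3 - <<'E'
from h import *
s=bot.state();print(s['position'],s['width'],s['grip_force'],s['joint_pos']);print(go(.613,.0,.10,-63),go(.635,-.044,.10,-63))
im=save('wrist','w3.png')
E
```

```text
[0.44286888 0.27869368 0.11907026] 0.011786944173820108 19.996288418769836 [1.89347240e+01 6.67836526e+00 1.05475257e+02 1.23235910e-03
 6.75386484e+01 1.13324505e+01]
(array([-298.8,  131.7,   19.4]), 'rz 70.6', 'yaw 7.6', 'tiltfix', array([ 0.3 , -0.06,  0.  ])) (array([-345.3,  147.7,   19.5]), 'rz 70.6', 'yaw 7.6', 'tiltfix', array([ 0.3 , -0.06,  0.  ]))
```

View pics/w3.png

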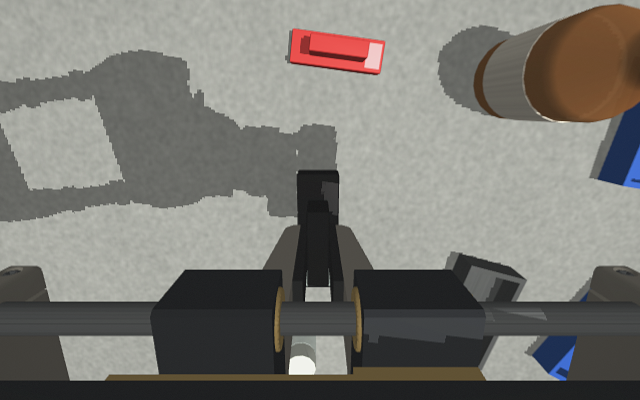

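```bash
python3 - <<'E'
from h import *
c=cam('wrist');s=bot.state();P=np.array(s['position']);R=np.array(s['ee_rot'])
for u,v in((318,171),(298,171),(338,171)): print((R.T@(p2w(c,u,v,P[2]-.0025)-P))*1000)
E
```

```text
[40.28678959  0.38862001  2.51923338]
[ 40.30176556 -10.71463733   2.49511256]
[40.27180868 11.49553183  2.54336214]
```

Call:
{"fn": "arm_command", "kwargs": {"steps": "0 0 57 -310 133 0 8;0 0 57 -310 133 0 8;0 0 57 -310 133 0 8;0 0 57 -310 133 0 8;0 0 57 -310 133 0 8;0 0 57 -310 133 0 8;0 0 57 -310 133 0 8;0 0 57 -310 133 0 8"}}

```text
time: 5.72
position: [0.6111, -0.01, 0.1138]
ee_rot: [[0.763, 0.646, -0.004], [0.646, -0.763, 0.001], [-0.002, -0.003, -1.0]]
wrist_force: [0.5, 0.1, -0.6]
width: 0.0121
grip_force: 20.0
```

```bash
python3 - <<'E'
from h import *
s=bot.state();print(s['position'],s['width'],s['grip_force'],s['joint_pos']);print(go(.635,-.044,.06,-63))
E
```

```text
[ 0.61114012 -0.00999392  0.11378546] 0.012109577502915737 19.992753267288208 [-1.22535280e+01  1.97596412e+01  9.05748471e+01  7.73431997e-03
  6.98783444e+01  3.75172121e+01]
(array([-3.6, 41.5, 53.7]), 'rz 13.2', 'yaw -49.8', 'tiltfix', array([-0.17,  0.12,  0.  ]))
```

Call:
{"fn": "arm_command", "kwargs": {"steps": "0 0 7 -5 20 20 8;0 0 13 -5 40 30 8;0 0 13 -5 40 40 8;0 0 13 -5 40 50 8;0 0 13 -5 40 50 8;0 0 13 -5 40 50 8;0 0 13 -5 40 50 8;0 0 13 -5 40 50 8"}}

```text
time: 6.38
position: [0.6343, -0.0411, 0.0672]
ee_rot: [[0.885, 0.465, 0.001], [0.465, -0.885, -0.0], [0.001, 0.001, -1.0]]
wrist_force: [-0.4, -0.5, 0.1]
width: 0.0121
grip_force: 20.0
```

```bash
python3 - <<'E'
from h import *
s=bot.state();print(s['position'],s['width']);print(go(.635,-.044,.0225,-63))
im=save('wrist','w4.png'); c=cam('wrist')
E
```

```text
[ 0.63433284 -0.041054    0.06721405] 0.012102326373598813
(array([-0.8,  2.9, 44.7]), 'rz 0.7', 'yaw -62.3', 'tiltfix', array([ 0.05, -0.06,  0.  ]))
```

View pics/w4.png

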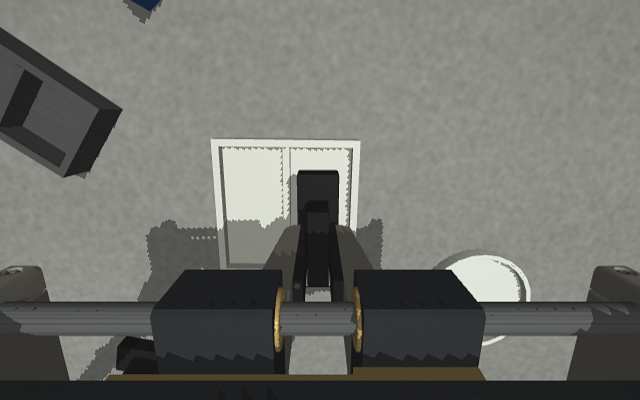

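The picture shows the white tray with far corners at (211,139) and (360,140), the divider near (288,150-215), and the held cartridge over the right lane.

```bash
python3 - <<'E'
from h import *
np.set_printoptions(precision=4,suppress=True)
c=cam('wrist')
a=p2w(c,211,139,.014);b=p2w(c,360,140,.014);e=p2w(c,220,268,.014)
print(a,b,e,np.linalg.norm(a-b),np.degrees(np.arctan2(*(b-a)[[1,0]])))
y=(a-b)/np.linalg.norm(a-b);x=np.array([y[1],-y[0],0]);C=(a+b)/2-.0525*x;print(C,C+.025*y,C-.025*y)
L=C-.025*y-.0028*np.array(bot.state()['ee_rot'])[:,0];print(L,go(L[0],L[1],.0225,np.degrees(np.arctan2(y[1],y[0]))))
E
```

```text
[0.6468 0.0498 0.014 ] [ 0.6946 -0.0429  0.014 ] [0.5577 0.005  0.014 ] 0.10430457191455292 -62.757105660512465
[ 0.624  -0.0206  0.014 ] [0.6126 0.0016 0.014 ] [ 0.6355 -0.0428  0.014 ]
[ 0.633  -0.0441  0.014 ] (array([-2.7,  1.8, 44.8]), 'rz 0.4', 'yaw -62.3', 'tiltfix', array([ 0.06, -0.07, -0.  ]))
```

Call:
{"fn": "arm_command", "kwargs": {"steps": "0 0 0 -3 2 10 8;0 0 0 -3 2 20 8;0 0 0 -3 2 30 8;0 0 0 -3 2 38 8;0 0 0 -3 2 43 8;0 0 0 -3 2 45 8;0 0 0 -3 2 45 8;0 0 0 -3 2 45 8"}}

```text
time: 7.1
position: [0.6332, -0.0441, 0.0245]
ee_rot: [[0.886, 0.464, 0.001], [0.464, -0.886, 0.001], [0.001, -0.001, -1.0]]
wrist_force: [-8.8, 4.7, 23.1]
width: 0.0116
grip_force: 20.0
```

Call:
{"fn": "arm_command", "kwargs": {"steps": "0 0 0 0 0 0 8;0 0 0 0 0 0 30;0 0 0 0 0 0 30;0 0 0 0 0 0 30;0 0 0 0 0 0 30;0 0 0 0 0 -10 30;0 0 0 0 0 -30 30;0 0 0 0 0 -55 30"}}

```text
time: 7.77
position: [0.6306, -0.0447, 0.0751]
ee_rot: [[0.886, 0.463, -0.004], [0.463, -0.886, 0.001], [-0.003, -0.003, -1.0]]
wrist_force: [0.1, -0.1, 0.2]
width: 0.0298
grip_force: 0.0
```

Call:
{"fn": "arm_command", "kwargs": {"steps": "0 0 0 0 0 -60 40;0 0 0 0 0 -60 50;0 0 -6 0 0 -60 60;0 0 -12 0 0 -60 60;0 0 -12 0 0 -60 60;0 0 -12 0 0 -60 60;0 0 -12 0 0 -60 60;0 0 -12 0 0 -60 60"}}

```text
time: 8.43
position: [0.6321, -0.045, 0.1359]
ee_rot: [[0.772, 0.636, -0.001], [0.636, -0.772, 0.0], [-0.0, -0.001, -1.0]]
wrist_force: [-0.6, -0.2, -0.1]
width: 0.06
grip_force: 0.0
```

```bash
python3 - <<'E'
from h import *
s=bot.state();print(s['position'],s['width'],s['time']);print(go(.450,.0165,.10,13))
im=save('wrist','w5.png'); c=cam('wrist')
cv2.imwrite('pics/d5.png',cv2.resize(cams.snapshot('side')[80:370,180:520,::-1],None,fx=2,fy=2))
E
```

```text
[ 0.63207462 -0.04499501  0.13592327] 0.06003827576667484 8.4333
(array([-101.4, -163.2,   36.1]), 'rz -63.5', 'yaw -50.5', 'tiltfix', array([-0.03,  0.02,  0.  ]))
```

View pics/w5.png

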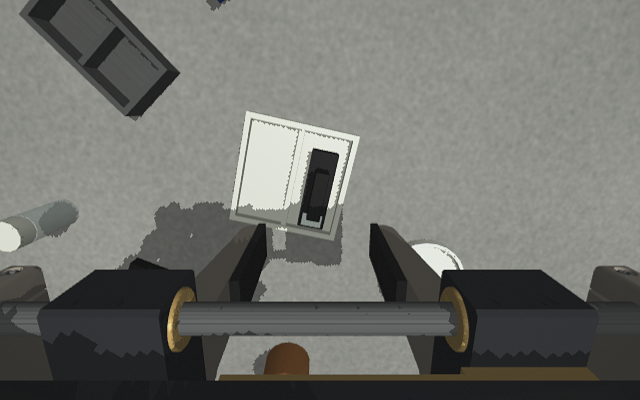

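```bash
python3 - <<'E'
from h import *
np.set_printoptions(precision=4,suppress=True)
c=cam('wrist')
P=[p2w(c,u,v,.019) for u,v in((313,149),(339,152),(325,228),(299,225))]
m=np.mean(P,0);print(m,[np.linalg.norm(P[i]-P[(i+1)%4]) for i in range(4)])
C=np.array([.624,-.0206]);a=np.radians(27.2);x=np.array([np.cos(a),np.sin(a)]);y=np.array([-x[1],x[0]]);d=m[:2]-C;print(d@x,d@y)
g=cv2.imread('pics/w5.png')[100:250,210:370];cv2.imwrite('pics/w5c.png',cv2.resize(g,None,fx=4,fy=4,interpolation=2))
E
```

```text
[ 0.6329 -0.0455  0.019 ] [np.float64(0.02377883297525189), np.float64(0.0747094033050218), np.float64(0.025355618760262853), np.float64(0.07460668765496199)]
-0.003495757957897852 -0.02616338209049318
```

View pics/w5c.png

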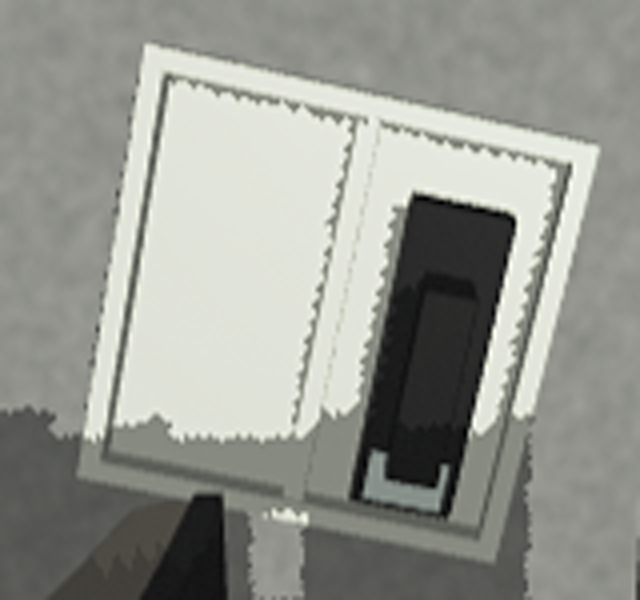

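Call:
{"fn": "arm_command", "kwargs": {"steps": "0 0 -57 -101 -163 0 60;0 0 -57 -101 -163 0 60;0 0 -57 -101 -163 0 60;0 0 -57 -101 -163 0 60;0 0 -57 -101 -163 0 60;0 0 -57 -101 -163 0 60;0 0 -57 -101 -163 0 60;0 0 -57 -101 -163 0 60"}}

```text
time: 9.2
position: [0.4502, 0.0164, 0.1364]
ee_rot: [[-0.121, 0.993, 0.001], [0.993, 0.121, -0.0], [-0.0, 0.001, -1.0]]
wrist_force: [0.2, -0.4, -0.0]
width: 0.0602
grip_force: 0.0
```

```bash
python3 - <<'E'
from h import *
s=bot.state();print(s['position']);print(go(.450,.0165,.017,13))
c=cam('wrist');im=save('wrist','w6.png')
hsv=cv2.cvtColor(im,cv2.COLOR_RGB2GRAY)[120:265,255:380]
print(w2p(c,[.450,.0165,.014]))
print([(r['rect'],r['conf']) for r in finder.recognise('wrist','cartridge_a')])
E
```

```text
[0.4501908  0.01639276 0.1364136 ]
(array([  0.2,  -0.2, 119.4]), 'rz -6.1', 'yaw 6.9', 'tiltfix', array([ 0.03,  0.01, -0.  ]))
[317.14759018 188.4527516 ]
[([441.3, 240.0, 528.1, 270.6], 0.92), ([296.2, 147.0, 332.6, 227.0], 0.83)]
```

The first cartridge lies flat in its lane, about 4 mm from the centre. The second is under the gripper at (314,187), close to the predicted (317,188).

Call:
{"fn": "arm_command", "kwargs": {"steps": "0 0 -6 0 -2 30 60;0 0 -6 0 -2 60 60;0 0 -6 0 -2 85 60;0 0 -6 0 -2 100 60;0 0 -6 0 -2 110 60;0 0 -6 0 -2 116 50;0 0 -6 0 -2 119 40;0 0 -6 0 -2 119 40"}}

```text
time: 9.97
position: [0.4489, 0.0158, 0.0174]
ee_rot: [[-0.217, 0.976, 0.0], [0.976, 0.217, -0.0], [-0.0, 0.0, -1.0]]
wrist_force: [0.2, -0.2, -1.1]
width: 0.042
grip_force: 0.0
```

Call:
{"fn": "arm_command", "kwargs": {"steps": "0 0 0 0 0 0 8;0 0 0 0 0 0 8;0 0 0 0 0 0 8;0 0 0 0 0 0 8;0 0 0 0 0 0 8;0 0 0 0 0 0 8;0 0 0 0 0 0 8;0 0 0 0 0 0 8", "force": 25}}

```text
time: 10.63
position: [0.449, 0.0158, 0.0177]
ee_rot: [[-0.218, 0.976, 0.001], [0.976, 0.218, -0.0], [-0.0, 0.001, -1.0]]
wrist_force: [-1.6, -0.1, 6.4]
width: 0.0119
grip_force: 25.0
```

Call:
{"fn": "arm_command", "kwargs": {"steps": "0 0 0 0 0 -10 8;0 0 0 0 0 -25 8;0 0 0 0 0 -45 8;0 0 0 0 0 -60 8;0 0 0 0 0 -75 8;0 0 0 0 0 -80 8;0 0 0 0 0 -80 8;0 0 0 0 0 -80 8"}}

```text
time: 11.3
position: [0.4483, 0.016, 0.0969]
ee_rot: [[-0.218, 0.976, -0.0], [0.976, 0.218, 0.0], [0.0, -0.0, -1.0]]
wrist_force: [1.2, -0.4, -0.1]
width: 0.0117
grip_force: 25.0
```

```bash
python3 - <<'E'
from h import *
s=bot.state();P=s['position'];R=np.array(s['ee_rot']);print(P,s['width'],s['grip_force']);print(go(.6126,.0016,.097,-62.8))
c=cam('wrist');im=save('wrist','w7.png')
print([(r['rect'],r['conf']) for r in finder.recognise('wrist','cartridge_a')])
g=im[:,:,0].astype(int);print(g[150:230:3,318])
for v in(165,168,171,174,177): print(v,(R.T@(p2w(c,318,v,P[2]-.0025)-P))[0]*1000)
E
```

```text
[0.44834635 0.01598443 0.09694987] 0.01171760413488426 24.999366402626038
(array([-4.990e+01,  1.572e+02, -1.000e-01]), 'rz 75.4', 'yaw 12.6', 'tiltfix', array([-0.01, -0.  ,  0.  ]))
[([297.0, 170.0, 341.7, 295.9], 0.76), ([473.9, 276.9, 543.3, 299.4], 0.74), ([291.0, 331.9, 306.5, 375.2], 0.63)]
[104 103 102 103 107 107 103 100  31  25  32  32  31  33  32  31  30  30
  29  25  23  23  24  30  30  30  30]
165 43.663802023668204
168 41.98442835320527
171 40.29659937102517
174 38.60025105975664
177 36.895318754136994
```

Call:
{"fn": "arm_command", "kwargs": {"steps": "0 0 57 -50 155 0 8;0 0 57 -50 155 0 8;0 0 57 -50 155 0 8;0 0 57 -50 155 0 8;0 0 57 -50 155 0 8;0 0 57 -50 155 0 8;0 0 57 -50 155 0 8;0 0 57 -50 155 0 8"}}

```text
time: 12.07
position: [0.61, 0.0011, 0.0952]
ee_rot: [[0.704, 0.71, -0.003], [0.71, -0.704, 0.001], [-0.002, -0.003, -1.0]]
wrist_force: [-0.3, 0.3, -0.1]
width: 0.0121
grip_force: 25.0
```

Call:
{"fn": "arm_command", "kwargs": {"steps": "0 0 7 0 0 0 8;0 0 14 0 0 10 8;0 0 18 0 0 20 8;0 0 18 0 0 30 8;0 0 18 0 0 40 8;0 0 18 0 0 40 8;0 0 18 0 0 40 8;0 0 18 0 0 40 8"}}

```text
time: 12.73
position: [0.611, 0.0009, 0.0574]
ee_rot: [[0.886, 0.464, 0.0], [0.464, -0.886, -0.0], [0.0, 0.0, -1.0]]
wrist_force: [-0.1, 0.2, -0.5]
width: 0.0118
grip_force: 25.0
```

```bash
python3 - <<'E'
from h import *
s=bot.state();P=s['position'];R=np.array(s['ee_rot']);print(P,s['width'],s['grip_force']);print(go(.6108,.0007,.0235,-62.8))
E
```

```text
[0.61098303 0.0009267  0.05740885] 0.011759926121658883 24.99935656785965
(array([-0.3,  0.1, 33.9]), 'rz 0.4', 'yaw -62.4', 'tiltfix', array([ 0.01, -0.01,  0.  ]))
```

Call:
{"fn": "arm_command", "kwargs": {"steps": "0 0 0 0 0 8 8;0 0 0 0 0 16 8;0 0 0 0 0 24 8;0 0 0 0 0 29 8;0 0 0 0 0 32 8;0 0 0 0 0 33 8;0 0 0 0 0 33 8;0 0 0 0 0 33 8"}}

```text
time: 13.4
position: [0.611, 0.0009, 0.0245]
ee_rot: [[0.886, 0.463, 0.0], [0.463, -0.886, -0.0], [0.0, 0.0, -1.0]]
wrist_force: [-0.2, -0.3, -0.4]
width: 0.0115
grip_force: 25.0
```

Call:
{"fn": "arm_command", "kwargs": {"steps": "0 0 0 0 0 0 30;0 0 0 0 0 0 30;0 0 0 0 0 0 30;0 0 0 0 0 0 30;0 0 0 0 0 -10 30;0 0 0 0 0 -40 30;0 0 0 0 0 -80 40;0 0 0 0 0 -110 50"}}

```text
time: 14.07
position: [0.6113, 0.0009, 0.1375]
ee_rot: [[0.886, 0.463, 0.002], [0.463, -0.886, -0.0], [0.001, 0.001, -1.0]]
wrist_force: [1.0, 0.9, -0.5]
width: 0.0412
grip_force: 0.0
```

Call:
{"fn": "arm_command", "kwargs": {"steps": "0 0 0 0 0 0 60;0 0 0 0 0 0 60;0 0 0 0 0 0 60;0 0 0 0 0 0 60;0 0 0 0 0 0 60;0 0 0 0 0 0 60;0 0 0 0 0 0 60;0 0 0 0 0 0 60"}}

```text
time: 14.73
position: [0.6104, 0.001, 0.1336]
ee_rot: [[0.886, 0.463, -0.001], [0.463, -0.886, 0.0], [-0.001, -0.001, -1.0]]
wrist_force: [-0.3, -0.2, 0.2]
width: 0.0596
grip_force: 0.0
```

```bash
python3 - <<'E'
from h import *
s=bot.state();P=s['position'];R=np.array(s['ee_rot']);print(P,s['width'],s['grip_force']);print(go(.448,.134,.14,-8.3))
c=cam('wrist');im=save('wrist','w8.png');g=im[90:270,200:400,::-1];cv2.imwrite('pics/w8c.png',cv2.resize(g,None,fx=3,fy=3,interpolation=2))
E
```

```text
[0.61044481 0.00101672 0.13363969] 0.05961337062879642 0.0
(array([ -82.4, -193.1,   -6.2]), 'rz -54.1', 'yaw -62.4', 'tiltfix', array([-0.04,  0.05,  0.  ]))
```

View pics/w8c.png

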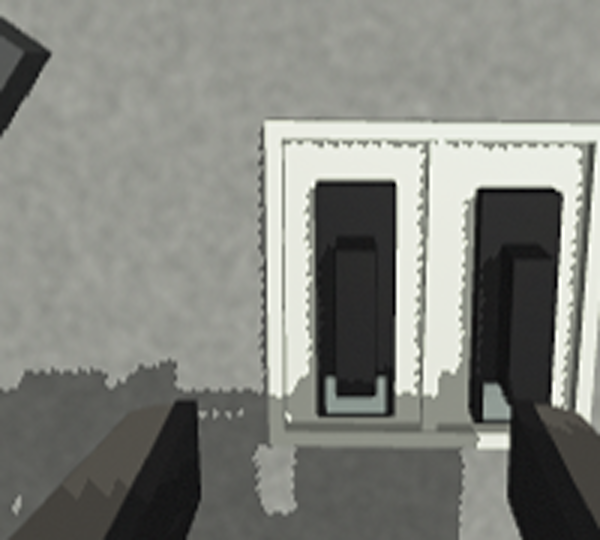

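Both cartridges lie flat in their own lanes, seen in the crop at (355,300) and (515,305). Next is the left vial.

Call:
{"fn": "arm_command", "kwargs": {"steps": "0 0 -54 -82 -193 -5 70;0 0 -54 -82 -193 -5 70;0 0 -54 -82 -193 -5 70;0 0 -54 -82 -193 -5 70;0 0 -54 -82 -193 -5 70;0 0 -54 -82 -193 -5 70;0 0 -54 -82 -193 -5 70;0 0 -54 -82 -193 -5 70"}}

```text
time: 15.45
position: [0.4481, 0.1347, 0.1395]
ee_rot: [[0.139, 0.99, 0.001], [0.99, -0.139, -0.0], [0.0, 0.001, -1.0]]
wrist_force: [0.5, 0.4, -0.6]
width: 0.0701
grip_force: 0.0
```

```bash
python3 - <<'E'
from h import *
s=bot.state();print(s['position'],s['width'])
c=cam('wrist');im=save('wrist','w9.png')
print(w2p(c,[.448,.134,.066]),w2p(c,[.448,.134,0]))
for r in finder.recognise('wrist','vial_a'):
    l,t,R,b=r['rect'];print(r,p2w(c,(l+R)/2,t+ (R-l)/2,.066))
hs=cv2.cvtColor(im,cv2.COLOR_RGB2HSV);m=((hs[...,2]>190)&(hs[...,1]<40)).astype(np.uint8)
n,l,st,ce=cv2.connectedComponentsWithStats(m)
for i in range(1,n):
    if st[i,4]>100: print(st[i],ce[i],p2w(c,*ce[i],.066))
print(go(.448,.134,.03,-8.3))
E
```

```text
[0.44813345 0.13465555 0.13945825] 0.07006219773721495
[317.43959689 204.30960544] [317.38946342 185.16495066]
{'rect': [299.2, 168.1, 332.7, 213.8], 'conf': 0.7} [0.44908541 0.15012846 0.066     ]
[476 240  66  30 653] [515.05513017 257.20367534] [0.6068573  0.06433228 0.066     ]
(array([ -0.3,  -0.6, 109.4]), 'rz -0.1', 'yaw -8.4', 'tiltfix', array([ 0.02, -0.  , -0.  ]))
```

Call:
{"fn": "arm_command", "kwargs": {"steps": "0 0 0 3 -1 30 70;0 0 0 3 -1 55 70;0 0 0 3 -1 75 70;0 0 0 3 -1 90 65;0 0 0 3 -1 100 60;0 0 0 3 -1 106 50;0 0 0 3 -1 109 40;0 0 0 3 -1 109 35", "force": 12}}

```text
time: 16.22
position: [0.4483, 0.1371, 0.0302]
ee_rot: [[0.147, 0.989, -0.0], [0.989, -0.147, 0.0], [0.0, -0.0, -1.0]]
wrist_force: [-0.0, -0.4, -0.2]
width: 0.0423
grip_force: 0.0
```

Call:
{"fn": "arm_command", "kwargs": {"steps": "0 0 0 0 0 0 30;0 0 0 0 0 0 26;0 0 0 0 0 0 22;0 0 0 0 0 0 22;0 0 0 0 0 0 22;0 0 0 0 0 0 22;0 0 0 0 0 0 22;0 0 0 0 0 0 22"}}

```text
time: 16.88
position: [0.449, 0.1372, 0.0312]
ee_rot: [[0.146, 0.989, 0.002], [0.989, -0.146, 0.0], [0.0, 0.002, -1.0]]
wrist_force: [-0.3, -0.2, 5.8]
width: 0.0265
grip_force: 12.0
```

Call:
{"fn": "arm_command", "kwargs": {"steps": "0 0 0 0 0 -3 22;0 0 0 0 0 -8 22;0 0 0 0 0 -18 22;0 0 0 0 0 -30 22;0 0 0 0 0 -42 22;0 0 0 0 0 -52 22;0 0 0 0 0 -58 22;0 0 0 0 0 -60 22"}}

```text
time: 17.55
position: [0.449, 0.1372, 0.0917]
ee_rot: [[0.146, 0.989, 0.002], [0.989, -0.146, 0.0], [0.0, 0.002, -1.0]]
wrist_force: [-0.3, 0.4, -0.4]
width: 0.027
grip_force: 12.0
```

```bash
python3 - <<'E'
from h import *
s=bot.state();print(s['position'],s['width'],s['grip_force']);print(go(.619,.199,.09,-8.3))
im=save('wrist','w10.png');print([(r['rect'],r['conf']) for r in finder.recognise('wrist','vial_a')])
save('side','d10.png');print([(r['rect'],r['conf']) for r in finder.recognise('side','vial_a')],w2p(cam('side'),[s['position'][0],s['position'][1],s['position'][2]-.03]))
E
```

```text
[0.44898011 0.13717437 0.09173071] 0.026985054442717718 11.998926624655724
(array([ 86. , 159.2,   2.1]), 'rz -0.1', 'yaw -8.4', 'tiltfix', array([ 0.13, -0.03, -0.  ]))
[]
[([342.5, 304.9, 355.0, 330.0], 0.82), ([247.1, 171.6, 260.4, 193.1], 0.55), ([347.5, 201.0, 365.9, 225.8], 0.26)] [252.97821134 191.59520337]
```

Call:
{"fn": "arm_command", "kwargs": {"steps": "0 0 0 6 12 0 22;0 0 0 18 33 0 22;0 0 0 33 61 0 22;0 0 0 49 90 0 22;0 0 0 64 118 0 22;0 0 0 76 140 0 22;0 0 0 83 154 0 22;0 0 0 86 159 0 22", "force": 15}}

```text
time: 18.42
position: [0.6193, 0.1994, 0.0891]
ee_rot: [[0.146, 0.989, -0.0], [0.989, -0.146, 0.0], [-0.0, -0.0, -1.0]]
wrist_force: [-0.3, 0.2, -0.7]
width: 0.0269
grip_force: 15.0
```

```bash
python3 - <<'E'
from h import *
s=bot.state();print(s['position'],s['width'],s['grip_force']);print(go(.619,.199,.037,-8.3))
im=save('wrist','w11.png')
E
```

```text
[0.61932682 0.1993506  0.0890915 ] 0.026877363557484806 14.998859390616417
(array([-0.4, -0.2, 52.1]), 'rz -0.1', 'yaw -8.4', 'tiltfix', array([-0.03,  0.  ,  0.  ]))
```

View pics/w11.png

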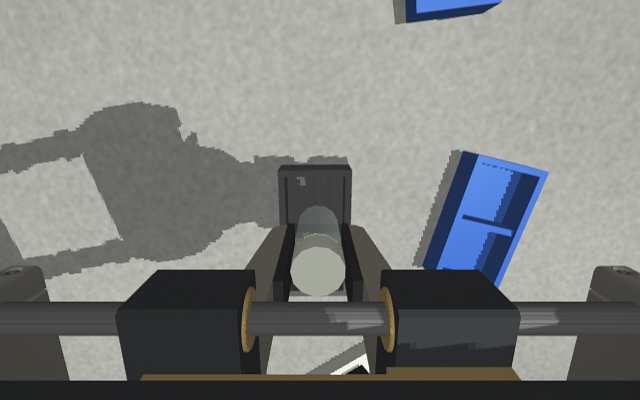

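The vial is upright at (318,270) over the far bay of the dark holder, whose far edge runs from (278,166) to (351,166). The blue look-alike is off at (490,215).

```bash
python3 - <<'E'
from h import *
np.set_printoptions(precision=4,suppress=True)
c=cam('wrist')
a=p2w(c,278.5,166,.026);b=p2w(c,351.5,166,.026);x=(b-a)/np.linalg.norm(b-a);y=np.array([-x[1],x[0],0]);C=(a+b)/2-.0535*y
print(np.linalg.norm(b-a),np.degrees(np.arctan2(x[1],x[0])),C,C+.0255*y,C-.0255*y)
B=C+.0255*y;print(go(B[0],B[1],.037))
E
```

```text
0.05454481974079055 -8.446462775711355 [0.6139 0.1787 0.026 ] [0.6177 0.204  0.026 ] [0.6102 0.1535 0.026 ]
(array([ 4.4, -1.9, 52.1]), 'rz 0.0', 'yaw -8.4', 'tiltfix', array([-0.04,  0.  ,  0.  ]))
```

Call:
{"fn": "arm_command", "kwargs": {"steps": "0 0 0 3 -1 6 22;0 0 0 3 -1 14 22;0 0 0 3 -1 23 22;0 0 0 3 -1 32 22;0 0 0 3 -1 40 22;0 0 0 3 -1 46 22;0 0 0 3 -1 50 22;0 0 0 3 -1 51 22"}}

```text
time: 19.13
position: [0.6167, 0.2019, 0.0381]
ee_rot: [[0.146, 0.989, -0.002], [0.989, -0.146, -0.0], [-0.0, -0.002, -1.0]]
wrist_force: [0.4, -0.1, -1.2]
width: 0.0266
grip_force: 15.0
```

Call:
{"fn": "arm_command", "kwargs": {"steps": "0 0 0 0 0 0.5 22;0 0 0 0 0 1 22;0 0 0 0 0 1 22;0 0 0 0 0 1 28;0 0 0 0 0 1 31;0 0 0 0 0 1 34;0 0 0 0 0 1 37;0 0 0 0 0 1 40"}}

```text
time: 19.8
position: [0.6175, 0.2021, 0.0384]
ee_rot: [[0.146, 0.989, 0.0], [0.989, -0.146, 0.0], [0.0, 0.0, -1.0]]
wrist_force: [-0.0, -0.2, 0.0]
width: 0.0394
grip_force: 0.0
```

Call:
{"fn": "arm_command", "kwargs": {"steps": "0 0 0 0 0 0 40;0 0 0 0 0 -10 40;0 0 0 0 0 -30 40;0 0 0 0 0 -60 40;0 0 0 0 0 -90 40;0 0 0 0 0 -110 40;0 0 0 0 0 -120 40;0 0 0 0 0 -120 40"}}

```text
time: 20.47
position: [0.6194, 0.2024, 0.1621]
ee_rot: [[0.146, 0.989, 0.006], [0.989, -0.146, 0.001], [0.002, 0.006, -1.0]]
wrist_force: [-0.0, 0.6, 0.5]
width: 0.0404
grip_force: 0.0
```

```bash
python3 - <<'E'
from h import *
s=bot.state();print(s['position'],s['width'],s['grip_force'],s['joint_pos']);print(go(.434,-.265,.16,-8.3))
im=save('wrist','w12.png');c=cam('wrist')
print(w2p(c,[.6185,.2015,.071]))
for r in finder.recognise('wrist','vial_a')[:3]:print(r)
E
```

```text
[0.61937911 0.20240687 0.16206539] 0.0403889398408377 0.0 [7.49362304e+00 2.22467120e+01 8.16334469e+01 2.46716335e-04
 7.57664275e+01 1.58892997e+01]
(array([-489.5, -115.2,    0.6]), 'rz -0.1', 'yaw -8.4', 'tiltfix', array([ 0.34, -0.1 ,  0.  ]))
[317.89427766 199.15500584]
{'rect': [299.4, 172.4, 329.8, 213.3], 'conf': 0.9}
```

View pics/w12.png

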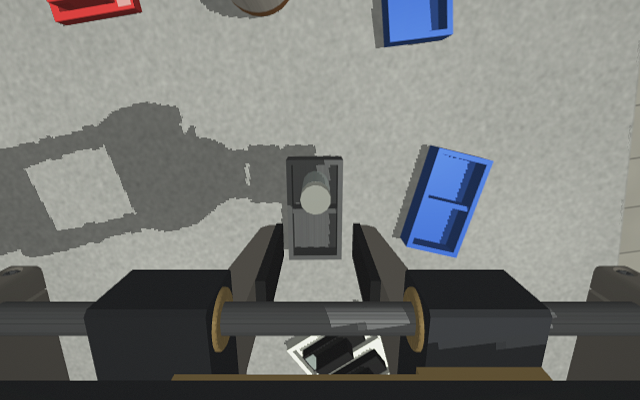

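The first vial stands upright in the far bay at (315,200). The holder's outline runs from (287,157) to (341,259). Next is the right vial.

```bash
python3 - <<'E'
from h import *
np.set_printoptions(precision=4,suppress=True)
c=cam('wrist')
P=np.array([p2w(c,u,v,.026) for u,v in((287,157),(342,157),(341,259),(288.5,259))]);C=P.mean(0);x=np.array([.989,-.146,0]);y=np.array([.146,.989,0])
print(C,[np.linalg.norm(P[i]-P[(i+1)%4]) for i in range(4)],C-.0255*y)
v=p2w(c,315.5,199,.071);d=v-C;print(v,d@x,d@y)
E
```

```text
[0.6104 0.178  0.026 ] [np.float64(0.052751480287544394), np.float64(0.10732311770274747), np.float64(0.05501145684205096), np.float64(0.10733036340918288)] [0.6067 0.1528 0.026 ]
[0.6152 0.2023 0.071 ] 0.001240195124251465 0.024684738892110702
```

Call:
{"fn": "arm_command", "kwargs": {"steps": "0 0 0 -250 -57 0 70;0 0 0 -250 -57 0 70;0 0 0 -250 -57 0 70;0 0 0 -250 -57 0 70;0 0 0 -250 -57 0 70;0 0 0 -250 -57 0 70;0 0 0 -250 -57 0 70;0 0 0 -250 -57 0 70"}}

```text
time: 21.23
position: [0.5227, -0.0386, 0.1563]
ee_rot: [[0.15, 0.989, -0.004], [0.989, -0.15, 0.001], [0.0, -0.004, -1.0]]
wrist_force: [-0.2, -0.1, -0.5]
width: 0.0701
grip_force: 0.0
```

Call:
{"fn": "arm_command", "kwargs": {"steps": "0 0 0 -239 -58 0 70;0 0 0 -239 -58 0 70;0 0 0 -239 -58 0 70;0 0 0 -239 -58 0 70;0 0 0 -239 -58 0 70;0 0 0 -239 -58 0 70;0 0 0 -239 -58 0 70;0 0 0 -239 -58 0 70"}}

```text
time: 21.9
position: [0.4322, -0.2647, 0.1572]
ee_rot: [[0.148, 0.989, -0.001], [0.989, -0.148, 0.002], [0.002, -0.001, -1.0]]
wrist_force: [0.1, -0.2, 1.1]
width: 0.0702
grip_force: 0.0
```

```bash
python3 - <<'E'
from h import *
s=bot.state();print(s['position'],s['width']);c=cam('wrist');im=save('wrist','w13.png');c=cam('wrist')
print(w2p(c,[.434,-.265,.066]),w2p(c,[.434,-.265,0]),go(.434,-.265,.03,-8.3))
for r in finder.recognise('wrist','vial_a')[:3]:print(r)
E
```

```text
[ 0.43218234 -0.2647416   0.15717003] 0.07015822262218263
[319.5500146 199.1127646] [319.21788016 182.07150294] (array([ -1.5,   1.8, 127.2]), 'rz -0.1', 'yaw -8.4', 'tiltfix', array([-0.08, -0.12, -0.  ]))
{'rect': [456.1, 29.1, 553.1, 128.8], 'conf': 0.65}
{'rect': [303.8, 169.0, 336.8, 214.0], 'conf': 0.56}
```

Call:
{"fn": "arm_command", "kwargs": {"steps": "0 0 0 0 1 30 70;0 0 0 0 1 60 70;0 0 0 0 1 85 70;0 0 0 0 1 104 65;0 0 0 0 1 116 60;0 0 0 0 1 123 50;0 0 0 0 1 127 40;0 0 0 0 1 127 35", "force": 12}}

```text
time: 22.67
position: [0.4335, -0.2637, 0.0307]
ee_rot: [[0.144, 0.99, -0.001], [0.99, -0.144, 0.001], [0.001, -0.001, -1.0]]
wrist_force: [0.2, 0.4, 0.2]
width: 0.0416
grip_force: 0.0
```

Call:
{"fn": "arm_command", "kwargs": {"steps": "0 0 0 0 0 0 30;0 0 0 0 0 0 26;0 0 0 0 0 0 22;0 0 0 0 0 0 22;0 0 0 0 0 0 22;0 0 0 0 0 0 22;0 0 0 0 0 0 22;0 0 0 0 0 0 22"}}

```text
time: 23.33
position: [0.434, -0.2656, 0.0323]
ee_rot: [[0.146, 0.989, 0.002], [0.989, -0.146, -0.001], [-0.001, 0.002, -1.0]]
wrist_force: [1.0, 1.6, 6.6]
width: 0.0267
grip_force: 12.0
```

Call:
{"fn": "arm_command", "kwargs": {"steps": "0 0 0 0 0 -3 22;0 0 0 0 0 -10 22;0 0 0 0 0 -25 22;0 0 0 0 0 -45 22;0 0 0 0 0 -65 22;0 0 0 0 0 -80 22;0 0 0 0 0 -88 22;0 0 0 0 0 -90 22", "force": 15}}

```text
time: 24.0
position: [0.4339, -0.2658, 0.123]
ee_rot: [[0.146, 0.989, 0.002], [0.989, -0.146, -0.002], [-0.002, 0.002, -1.0]]
wrist_force: [-0.5, 0.6, -0.5]
width: 0.0266
grip_force: 15.0
```

```bash
python3 - <<'E'
from h import *
s=bot.state();print(s['position'],s['width'],s['grip_force']);print(go(.608,.153,.12,-8.3))
save('side','d13.png');c=cam('side');print([(r['rect'],r['conf']) for r in finder.recognise('side','vial_a')],w2p(c,np.array(s['position'])-[0,0,.03]))
E
```

```text
[ 0.43386549 -0.26579694  0.12301125] 0.026627594419076635 14.998738020658493
(array([439.8, 111. ,   2.4]), 'rz -0.1', 'yaw -8.4', 'tiltfix', array([0.13, 0.11, 0.  ]))
[([343.0, 283.0, 359.5, 312.6], 0.69), ([288.9, 146.2, 302.4, 166.0], 0.45)] [348.93901913 303.12402949]
```

Call:
{"fn": "arm_command", "kwargs": {"steps": "0 0 0 10 3 0 22;0 0 0 30 8 0 22;0 0 0 60 15 0 22;0 0 0 95 24 0 22;0 0 0 130 33 0 22;0 0 0 165 42 0 22;0 0 0 200 51 0 22;0 0 0 235 59 0 22"}}

```text
time: 24.77
position: [0.5255, -0.0384, 0.1199]
ee_rot: [[0.146, 0.989, -0.002], [0.989, -0.146, 0.001], [0.001, -0.002, -1.0]]
wrist_force: [0.9, -0.9, 0.0]
width: 0.0269
grip_force: 15.0
```

Call:
{"fn": "arm_command", "kwargs": {"steps": "0 0 0 35 9 0 22;0 0 0 70 18 0 22;0 0 0 105 27 0 22;0 0 0 140 36 0 22;0 0 0 170 43 0 22;0 0 0 190 48 0 22;0 0 0 202 51 0 22;0 0 0 205 52 0 22"}}

```text
time: 25.43
position: [0.6066, 0.1562, 0.1198]
ee_rot: [[0.144, 0.99, -0.002], [0.99, -0.144, 0.0], [-0.0, -0.002, -1.0]]
wrist_force: [0.1, -1.0, -0.2]
width: 0.0265
grip_force: 15.0
```

```bash
python3 - <<'E'
from h import *
s=bot.state();print(s['position'],s['width'],s['grip_force']);print(go(.608,.153,.0385,-8.3))
E
```

```text
[0.60662881 0.15624414 0.11982978] 0.02653901621910282 14.99880775809288
(array([-3. ,  2. , 81.3]), 'rz 0.0', 'yaw -8.3', 'tiltfix', array([-0.12,  0.01, -0.  ]))
```

Call:
{"fn": "arm_command", "kwargs": {"steps": "0 0 0 -1 1 8 22;0 0 0 -1 1 20 22;0 0 0 -1 1 34 22;0 0 0 -1 1 48 22;0 0 0 -1 1 61 22;0 0 0 -1 1 71 22;0 0 0 -1 1 77 22;0 0 0 -1 1 80 22"}}

```text
time: 26.1
position: [0.6073, 0.1527, 0.0396]
ee_rot: [[0.146, 0.989, -0.002], [0.989, -0.146, -0.0], [-0.0, -0.002, -1.0]]
wrist_force: [0.7, 0.0, -1.1]
width: 0.0267
grip_force: 15.0
```

Call:
{"fn": "arm_command", "kwargs": {"steps": "0 0 0 0 0 1 22;0 0 0 0 0 1.5 22;0 0 0 0 0 1.5 22;0 0 0 0 0 1.5 28;0 0 0 0 0 1.5 31;0 0 0 0 0 1.5 34;0 0 0 0 0 1.5 37;0 0 0 0 0 1.5 40"}}

```text
time: 26.77
position: [0.6083, 0.1529, 0.04]
ee_rot: [[0.146, 0.989, 0.0], [0.989, -0.146, 0.0], [0.0, 0.0, -1.0]]
wrist_force: [0.2, 0.4, -0.4]
width: 0.0395
grip_force: 0.0
```

Call:
{"fn": "arm_command", "kwargs": {"steps": "0 0 0 0 0 0 40;0 0 0 0 0 -10 40;0 0 0 0 0 -30 40;0 0 0 0 0 -60 40;0 0 0 0 0 -90 40;0 0 0 0 0 -110 40;0 0 0 0 0 -125 40;0 0 0 0 0 -125 40"}}

```text
time: 27.43
position: [0.6109, 0.1531, 0.1702]
ee_rot: [[0.146, 0.989, 0.008], [0.989, -0.146, 0.0], [0.002, 0.008, -1.0]]
wrist_force: [0.1, 0.4, 0.1]
width: 0.0402
grip_force: 0.0
```

```bash
python3 - <<'E'
from h import *
s=bot.state();print(s['position'],s['width'],s['grip_force']);print(go(.450,-.150,.16,-8.3))
im=save('wrist','w14.png');c=cam('wrist')
for r in finder.recognise('wrist','vial_a')[:3]:print(r)
print([w2p(c,p) for p in([.607,.153,.071],[.607,.153,.005],[.6155,.2025,.071])])
cv2.imwrite('pics/w14c.png',cv2.resize(im[140:290,220:420,::-1],None,fx=3,fy=3))
E
```

```text
[0.61087725 0.15310202 0.1701641 ] 0.040232923916349084 0.0
(array([-323.4, -115. ,    8.7]), 'rz -0.1', 'yaw -8.4', 'tiltfix', array([ 0.47, -0.1 , -0.  ]))
{'rect': [299.3, 167.3, 329.7, 210.2], 'conf': 0.95}
{'rect': [299.6, 121.4, 328.7, 155.2], 'conf': 0.59}
[array([313.97728656, 196.44431083]), array([314.31608504, 180.07931858]), array([315.15792422, 138.50590146])]
```

View pics/w14c.png

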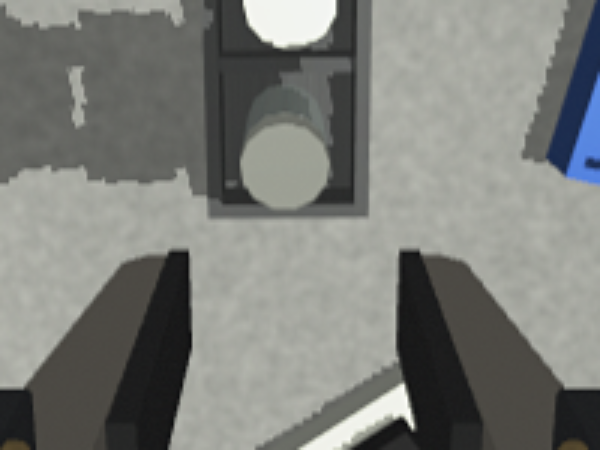

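Both vials stand upright in their bays, the second centred in the near one at (285,165) of the crop. Next is the jar.

Call:
{"fn": "arm_command", "kwargs": {"steps": "0 0 0 -160 -57 0 60;0 0 0 -160 -57 0 70;0 0 0 -160 -57 0 90;0 0 0 -160 -57 0 90;0 0 0 -160 -57 0 90;0 0 0 -160 -57 0 90;0 0 0 -160 -57 0 90;0 0 0 -160 -57 0 90"}}

```text
time: 28.2
position: [0.5285, 0.004, 0.1641]
ee_rot: [[0.145, 0.989, -0.001], [0.989, -0.145, 0.001], [0.001, -0.001, -1.0]]
wrist_force: [-0.8, 0.6, -0.4]
width: 0.0892
grip_force: 0.0
```

Call:
{"fn": "arm_command", "kwargs": {"steps": "0 0 0 -162 -57 0 90;0 0 0 -162 -57 0 90;0 0 0 -162 -57 0 90;0 0 0 -162 -57 0 90;0 0 0 -162 -57 0 90;0 0 0 -162 -57 0 90;0 0 0 -162 -57 0 90;0 0 0 -162 -57 0 90"}}

```text
time: 28.87
position: [0.4492, -0.1474, 0.1646]
ee_rot: [[0.144, 0.99, 0.0], [0.99, -0.144, 0.001], [0.001, -0.0, -1.0]]
wrist_force: [-0.1, -0.0, 0.3]
width: 0.0902
grip_force: 0.0
```

```bash
python3 - <<'E'
from h import *
s=bot.state();print(s['position'],s['width']);im=save('wrist','w15.png');c=cam('wrist')
print(w2p(c,[.450,-.150,.064]),w2p(c,[.450,-.150,0]),go(.450,-.150,.026,-8.3))
for r in finder.recognise('wrist','jar')[:3]:print(r)
for r in finder.recognise('wrist','drip_dish')[:3]:print(r)
E
```

```text
[ 0.44920781 -0.14738052  0.16462374] 0.09017366068471117
[318.898286   197.42308579] [318.63343046 181.47169065] (array([ -2.6,   1.2, 138.6]), 'rz 0.1', 'yaw -8.2', 'tiltfix', array([-0.01, -0.03,  0.  ]))
{'rect': [291.4, 158.4, 347.8, 221.6], 'conf': 0.78}
{'rect': [444.8, 160.0, 526.1, 238.2], 'conf': 0.8}
```

```bash
python3 - <<'E'
from h import *
c=cam('wrist');print(p2w(c,485.5,199,.010))
E
```

```text
[ 0.62403798 -0.19288238  0.01      ]
```

Call:
{"fn": "arm_command", "kwargs": {"steps": "0 0 0 -2 1 30 90;0 0 0 -2 1 60 90;0 0 0 -2 1 85 90;0 0 0 -2 1 106 90;0 0 0 -2 1 122 90;0 0 0 -2 1 132 80;0 0 0 -2 1 136 70;0 0 0 -2 1 136 60", "force": 20}}

```text
time: 29.68
position: [0.4489, -0.1505, 0.0282]
ee_rot: [[0.145, 0.989, -0.001], [0.989, -0.145, 0.001], [0.001, -0.001, -1.0]]
wrist_force: [-1.0, -0.4, 0.6]
width: 0.0723
grip_force: 0.0
```

Call:
{"fn": "arm_command", "kwargs": {"steps": "0 0 0 0 0 0 55;0 0 0 0 0 0 50;0 0 0 0 0 0 45;0 0 0 0 0 0 45;0 0 0 0 0 0 45;0 0 0 0 0 0 45;0 0 0 0 0 0 45;0 0 0 0 0 0 45"}}

```text
time: 30.35
position: [0.4496, -0.1515, 0.0298]
ee_rot: [[0.146, 0.989, 0.001], [0.989, -0.146, -0.001], [-0.001, 0.001, -1.0]]
wrist_force: [-1.9, 1.1, 6.6]
width: 0.0495
grip_force: 20.0
```

Call:
{"fn": "arm_command", "kwargs": {"steps": "0 0 0 0 0 -3 45;0 0 0 0 0 -8 45;0 0 0 0 0 -18 45;0 0 0 0 0 -30 45;0 0 0 0 0 -42 45;0 0 0 0 0 -52 45;0 0 0 0 0 -58 45;0 0 0 0 0 -60 45", "force": 25}}

```text
time: 31.02
position: [0.4498, -0.1516, 0.0903]
ee_rot: [[0.146, 0.989, 0.002], [0.989, -0.146, -0.001], [-0.001, 0.002, -1.0]]
wrist_force: [-0.5, -0.8, -1.8]
width: 0.0495
grip_force: 25.0
```

```bash
python3 - <<'E'
from h import *
s=bot.state();print(s['position'],s['width'],s['grip_force']);print(go(.625,-.195,.09,-8.3))
E
```

```text
[ 0.44981027 -0.15156784  0.09026171] 0.049537649436111546 24.999702125787735
(array([-17.4, 179.7,   0.7]), 'rz -0.1', 'yaw -8.4', 'tiltfix', array([0.13, 0.06, 0.  ]))
```

Call:
{"fn": "arm_command", "kwargs": {"steps": "0 0 0 -1 10 0 45;0 0 0 -4 32 0 45;0 0 0 -7 62 0 45;0 0 0 -10 95 0 45;0 0 0 -13 127 0 45;0 0 0 -15 155 0 45;0 0 0 -17 173 0 45;0 0 0 -17 180 0 45"}}

```text
time: 31.68
position: [0.6263, -0.1947, 0.088]
ee_rot: [[0.146, 0.989, 0.0], [0.989, -0.146, -0.0], [-0.0, 0.0, -1.0]]
wrist_force: [-0.1, -0.2, -1.6]
width: 0.0494
grip_force: 25.0
```

```bash
python3 - <<'E'
from h import *
s=bot.state();print(s['position'],s['width'],s['grip_force']);print(go(.625,-.194,.036,-8.3))
E
```

```text
[ 0.62634859 -0.19474877  0.0880375 ] 0.04936056284870258 24.99963015317917
(array([ 0.5, -1.5, 52. ]), 'rz -0.1', 'yaw -8.4', 'tiltfix', array([0.02, 0.  , 0.  ]))
```

Call:
{"fn": "arm_command", "kwargs": {"steps": "0 0 0 0 -1 5 45;0 0 0 0 -1 13 45;0 0 0 0 -1 23 45;0 0 0 0 -1 33 45;0 0 0 0 -1 41 45;0 0 0 0 -1 47 45;0 0 0 0 -1 50 45;0 0 0 0 -1 51 45"}}

```text
time: 32.35
position: [0.623, -0.1938, 0.0368]
ee_rot: [[0.146, 0.989, -0.001], [0.989, -0.146, 0.001], [0.0, -0.001, -1.0]]
wrist_force: [0.6, 0.8, -1.7]
width: 0.0494
grip_force: 25.0
```

Call:
{"fn": "arm_command", "kwargs": {"steps": "0 0 0 0 0 1 45;0 0 0 0 0 1.5 45;0 0 0 0 0 1.5 45;0 0 0 0 0 1.5 51;0 0 0 0 0 1.5 54;0 0 0 0 0 1.5 58;0 0 0 0 0 1.5 64;0 0 0 0 0 1.5 70"}}

```text
time: 33.02
position: [0.6238, -0.1941, 0.0365]
ee_rot: [[0.146, 0.989, 0.0], [0.989, -0.146, -0.0], [-0.0, 0.0, -1.0]]
wrist_force: [0.0, -0.6, -0.8]
width: 0.0681
grip_force: 0.0
```

Call:
{"fn": "arm_command", "kwargs": {"steps": "0 0 0 0 0 0 72;0 0 0 0 0 -10 72;0 0 0 0 0 -30 72;0 0 0 0 0 -60 72;0 0 0 0 0 -95 72;0 0 0 0 0 -130 72;0 0 0 0 0 -150 72;0 0 0 0 0 -150 72"}}

```text
time: 33.68
position: [0.6269, -0.1957, 0.1942]
ee_rot: [[0.146, 0.989, 0.011], [0.989, -0.146, -0.006], [-0.004, 0.011, -1.0]]
wrist_force: [0.7, 0.2, 0.9]
width: 0.0717
grip_force: 0.0
```

```bash
python3 - <<'E'
from h import *
s=bot.state();print(s['position'],s['width'],s['grip_force'],s['time'])
im=save('side','d16.png');c=cam('side')
print(w2p(c,[.625,-.194,.069]),[(r['rect'],r['conf']) for r in finder.recognise('side','jar')][:2])
cv2.imwrite('pics/d16c.png',cv2.resize(im[80:370,180:520,::-1],None,fx=2,fy=2))
E
```

```text
[ 0.62689053 -0.19566476  0.19416018] 0.07169703964019972 0.0 33.6833
[394.253996   239.89272637] [([385.1, 233.3, 408.3, 267.0], 0.81), ([243.4, 94.4, 263.8, 140.6], 0.38)]
```

View pics/d16c.png

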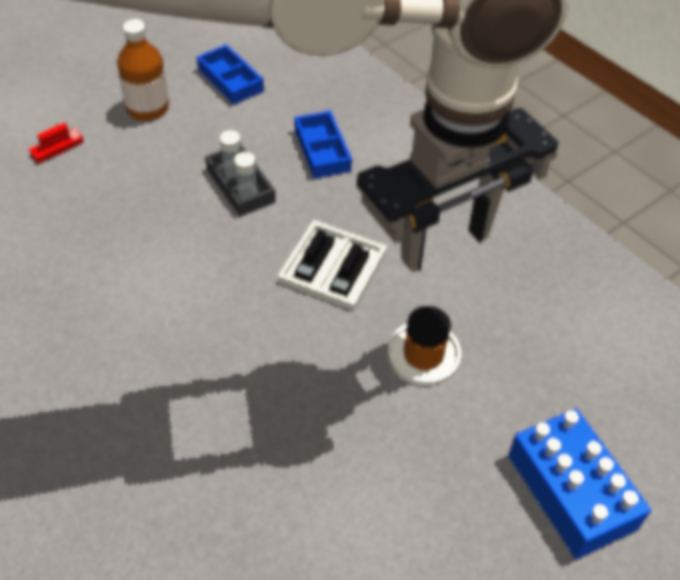

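Everything is in place: the vials at (230,145) and (245,170), the cartridges at (314,254) and (349,268), and the jar in the dish at (426,340). The rack and bottle haven't moved.

```bash
python3 -c "
from bench import order;print(order.job_done())"
```

```text
the job is handed in; nothing more can be done
None
```

Both cartridges, both vials and the jar are in their places, the rack and bottle are untouched, and the job is handed in after about 34 s of robot time; the judge gave no verdict.

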